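Send a shot of way oil down the yellow line

ROBOT

A 7-joint arm with a two-finger parallel gripper is mounted at the origin on the work surface. World frame = base frame: x ahead of the robot, y to its left, z up, the work surface at z = 0. Lengths are in m, angles in rad, forces in N, time in s.
With the tool pointing down it reaches from about 0.425 to 1.025 m from the base axis. Payload 9.4 kg.
Tool frame: the origin (TCP) lies at the very end of the fingers, on their centre line; the grasp point (between the pads) lies 19 mm behind it; z points along the fingers, y is the line along which they close (so a half turn about z gives the same grasp; the last joint's range is limited). The gripper opens to 93 mm and grips with 3 to 60 N. Pads are 15 mm wide; open, the fingers measure 128 mm over their backs; the gripper's body (75 mm by 188 mm) begins 65 mm behind the grasp point.
Start: joints at [-1.343, 0.599, -0.003, 1.599, 0.002, 0.943, -0.08], TCP at [0.218, 0.692, 0.185] pointing down, gripper open.
Joint ranges: [-2.57, 2.57], [-0.35, 1.97], [-1.29, 1.29], [0.11, 2.56], [-1.05, 4.19], [0.11, 1.86], [-2.63, 2.63]. Speed limits (rad/s): [2.22, 2.22, 3.01, 3.01, 3.14, 3.14, 3.14].

INTERFACE

Orientations are given as a rotation vector (axis times angle).
In Python, from rig import env gives the robot as it stands. The module is installed in compiled form; this text tells all that it offers.
- The arm moves only by the tool send_rows, never from a script. Its argument "motion" is a list that holds one entry, the list of rows, each a list of 6 numbers: the shift along the tool's x, y, z each as a share of 0.12 m, from -1 to 1, then the turn, a rotation vector about the tool's x, y, z each as a share of pi/4 rad, from -1 to 1. A call has 1 to 12 rows; each row is the pose to reach, as a shift and turn from the pose commanded when the call began, along the tool's axes at that moment; what a row does not reach only later rows make up. A row lasts 1/12 s, in which the tool goes at most 41.7 mm and 7.16 degrees, less where a joint would pass 70% of its speed; a pose out of reach is approached as far as the arm can. A call with a number of a shift or a turn outside -1 to 1 is refused whole. A call with a gripper value outside its range is refused whole. "claw" is the opening, from 0 (shut) to 1 (fully open), set as the call begins (left out, the last holds). The fingers move at their own pace and stop on an object; "grip_force" is the grip in N (left out, the last holds). Time passes only in rows, so rows that repeat a pose let the fingers close. It gives the time, the measured TCP pose, the force, the opening and the grip force at its end, in the units of the state.
- env.state(): the state, without advancing time (a new reading comes with each control period).
- env.read_camera(name): name is "scene" or "top" or "wrist"; returns the picture (400x640x3 uint8, red, green, blue); there is no depth.
- env.camera_params(name): a dict with "camera_matrix" (3x3 intrinsics, pixels), "world_to_cam" (4x4, takes a point from world to camera coordinates); the wrist camera has in their place "hand_eye" (4x4, takes a point from camera to tool coordinates, whose origin is the TCP and whose axes are the flange's). Camera axes: x right, y up, looking along -z (the intrinsics and any distortion apply to the point x, -y, -z); pixel columns grow to the right and rows downward; lengths in m; the calibration is good to about 2 mm. A picture is of the moment at which its call begins: read the wrist's pose just before it. camera_params takes no time and is no camera call.
- env.hand_in(): hands the job in; it is judged then, once.
Trained networks look in the newest picture that a camera, given by its name, has taken for a name from the list of things; names that differ only in an ending like _2 or _b are one class to them, and where a whole thing is asked for, a point or a joint stands for the part that bears it (a point fixed in the world has none). Each returns a list of dicts, best first, with "confidence" (0 to 1); they miss things now and then, are a little off and sometimes report something else, mostly with a low value. They report only what shows in the picture. A call takes as long as a camera call. They do not tell look-alikes from the thing itself.
- env.look_for(label, camera): "bbox" ([left, top, right, bottom] in pixels, round what is visible of it).
- env.masks_of(label, camera): "region" (400x640 bool, what is visible of it) and "bbox" ([left, top, right, bottom] in pixels, round what is visible of it).
- env.landmark_of(label, camera): "position" ([column, row] in pixels: a listed point, or the origin of a listed thing).
The state is a dict: "time_s": time; "q": joint angles; "joint_velocities": joint speeds; "joint_efforts": joint torques, N m; "tcp_pos": TCP position; "ee_rot": TCP orientation; "ft_force": force on the tool from outside, world axes, zero at the start; "torque": the same for the moment, N m; "grip_width": opening from 0.0 (shut) to 1.0 (fully open); "gripper_force": force on a finger pad.
Only numpy, scipy, OpenCV 4.12 (cv2) and the standard library are available. Lean on these libraries where they do the work, as an engineer would, in place of code of your own. Each camera call takes 0.05 s, during which the arm holds its last target. There are 200 camera calls.

TASK

Send a shot of oil down the yellow line of the lubrication station: swing the yellow valve lever fully open, press the pump's red knob down until you feel it firmly on its stop and keep it pressed there for a full second, without ramming it. Then let the knob rise all the way and swing the yellow lever fully shut again. Keep the blue and green valves shut and do not disturb the things lying around.

Things in the scene. Friction and masses are not known exactly. Their poses are not given: they have to be found in the camera images.
- station: hand lubrication station, fixed: grey base plate 10 mm thick. Origin at table level; the plate reaches from x = -150 to 130 mm and y = -320 to 340 mm; x points away from the robot at yaw 0, y along the plate to the left, z up. It carries, from right to left, the oil tank with the push pump, then a row of three steel ball valves in front of a header bar.
- tank_top (a point): middle of the oil tank's cover, 122 mm above the table, at (0, -230) mm on the station. White tank, aluminium cover 162 x 122 mm. On the cover, along the station's x: the pump's red knob 30 mm nearer the robot, and a black filler cap (50 mm across, top at 145 mm) 42 mm farther off.
- header_mid (a point): middle of the header bar's top, 70 mm above the table, at (60, 45) mm on the station. Dark steel bar 40 mm wide, 380 mm long along y. A round gauge, 52 mm across, top at 132 mm, stands on it 170 mm to the left. The valves stand before it at x = 0, y = -100, 25 and 150 mm; their colours may stand in any order.
- knob: red pump knob, 54 mm across, 26 mm high; presses straight down. Origin at its underside, 215 mm above the table when up. Its return spring pushes back with 4 to 8 N. The stroke ends hard on a metering stop hidden in the tank, set anywhere from 20 to 40 mm: only felt, not seen. Unless the yellow valve is fully open it stops hard after 5 mm: the line is shut.
- knob_top (a point): middle of the knob's nearly flat top (40 mm across), 241 mm above the table when the knob is up. The pump resists fast pressing with a further 40 N per m/s.
- lever_yellow (a joint): angle of the yellow valve's lever about the vertical: 0 = shut (lever across its pipe, along the station's +y), 1.571 = fully open, on its stop (lever over its own outlet pipe, along the station's -x, towards the robot). Grows anticlockwise seen from above. Stiff: 0.18 N m (2.4 N at the grip point); stays where it is left.
- yellow_pivot (a point): point on the turning axis of the yellow lever, at the mid-height of its sleeve (96 mm above the table). Its axes turn with the lever; y points from the axis out along the lever.
- yellow_grip (a point): middle of the yellow lever, 75 mm from its turning axis, 96 mm above the table. The painted sleeve is a flat bar reaching 36 to 100 mm from the axis, 18 mm wide, 13 mm high; 30 mm is free below it down to the outlet pipe (top at 59 mm) when open, 80 mm down to the plate when shut.
- lever_blue (a joint): angle of the blue valve's lever about the vertical: 0 = shut (lever across its pipe, along the station's +y), 1.571 = fully open, on its stop (lever over its own outlet pipe, along the station's -x, towards the robot). Grows anticlockwise seen from above. Stiff: 0.18 N m (2.4 N at the grip point); stays where it is left.
- blue_pivot (a point): point on the turning axis of the blue lever, at the mid-height of its sleeve (96 mm above the table). Its axes turn with the lever; y points from the axis out along the lever.
- blue_grip (a point): middle of the blue lever, 75 mm from its turning axis, 96 mm above the table. The painted sleeve is a flat bar reaching 36 to 100 mm from the axis, 18 mm wide, 13 mm high; 30 mm is free below it down to the outlet pipe (top at 59 mm) when open, 80 mm down to the plate when shut.
- lever_green (a joint): angle of the green valve's lever about the vertical: 0 = shut (lever across its pipe, along the station's +y), 1.571 = fully open, on its stop (lever over its own outlet pipe, along the station's -x, towards the robot). Grows anticlockwise seen from above. Stiff: 0.18 N m (2.4 N at the grip point); stays where it is left.
- green_pivot (a point): point on the turning axis of the green lever, at the mid-height of its sleeve (96 mm above the table). Its axes turn with the lever; y points from the axis out along the lever.
- green_grip (a point): middle of the green lever, 75 mm from its turning axis, 96 mm above the table. The painted sleeve is a flat bar reaching 36 to 100 mm from the axis, 18 mm wide, 13 mm high; 30 mm is free below it down to the outlet pipe (top at 59 mm) when open, 80 mm down to the plate when shut.
- wrench: open-end wrench, 150 mm long, lying on the plate in front of the tank; bystander. Origin at its underside.
- oil_bottle: clear bottle with red cap, 50 mm diameter, 110 mm high, standing on the plate's left front corner; bystander. Origin at the middle of its underside.
- tee: brass pipe tee, 74 mm long, 30 mm high, lying on the plate behind the header bar; bystander. Origin at its underside.
- blow_gun: black air blow gun with brass nozzle, about 200 mm long, 22 mm high, lying on the table to the left; bystander. Origin at the underside of its grip.
- steel_block: ground steel block 76 x 51 x 51 mm on the table to the right; bystander. Origin at the middle of its underside.
- step_block: steel step block 75 x 32 mm, 63 mm high, on the table to the left; bystander. Origin at the middle of its underside.
- screwdriver: orange-handled screwdriver, 200 mm long, lying on the table to the right; bystander. Origin at its underside.
There are look-alikes about, which are no part of the job. Leave any black or purple look-alike of the part that bears lever_green alone.

How it is judged:
By the outcome, as a careful person would: the job done as asked, in the order asked, and still so for the second after the job is handed in, with the robot touching nothing.
It also fails if it takes over 72 s, if anything falls off the work surface, if the arm or the gripper's body presses on something with over 40 N, if the wrist force passes 120 N, or if a joint passes its speed limit or range.

## Working session

There is one attempt and no reset: what is moved stays moved. The work goes in short steps, Python scripts to look and compute and a tool call to move; the robot and the scene stay as the last step left them, time stands still between calls to the robot, and variables do not carry over. Pictures are saved under pics/ and viewed, at most 10 in all, crops included, and the job is handed in when it is done.

Besides the shell and the picture viewer there is one more tool, called after ">>>" as a command line: name --argument value ..., lists and objects as JSON in quotes. send_rows: Moves the arm, as the interface text tells. Its arguments: {"type":"object","properties":{"motion":{"type":"array","items":{"type":"array","items":{"type":"array","items":{"type":"number","minimum":-1,"maximum":1}}}},"claw":{"type":"number"},"grip_force":{"type":"number"}},"required":["motion"]}

```bash
mkdir -p pics; cat > h.py <<'E'
import numpy as np,cv2
from rig import env
from scipy.spatial.transform import Rotation as R
def snap(c,f):
    im=env.read_camera(c); cv2.imwrite('pics/'+f,im[:,:,::-1]); return im
def P(c):
    p=env.camera_params(c); K=np.array(p['camera_matrix']); 
    if 'world_to_cam' in p: T=np.array(p['world_to_cam'])
    else:
        s=env.state(); H=np.eye(4);H[:3,:3]=R.from_rotvec(s['ee_rot']).as_matrix();H[:3,3]=s['tcp_pos']
        T=np.linalg.inv(H@np.array(p['hand_eye']))
    return np.diag([1,-1,-1]) @ T[:3], K
def tri(obs): # list of (M,K,px)
    A=[]
    for M,K,u in obs:
        Q=K@M; A+= [u[0]*Q[2]-Q[0],u[1]*Q[2]-Q[1]]
    X=np.linalg.svd(np.array(A))[2][-1]; return X[:3]/X[3]
def atz(M,K,u,z):
    d=M[:,:3].T@np.linalg.inv(K)@np.array([u[0],u[1],1]); c=-M[:,:3].T@M[:,3]
    return c+d*(z-c[2])/d[2]
def proj(M,K,X):
    x=K@(M@np.r_[X,1]); return x[:2]/x[2]
E
python3 - <<'E'
from h import *
s=env.state();print(s)
for c in('scene','top'):
    snap(c,c+'0.png'); print(env.camera_params(c))
    for l in['tank_top','header_mid','knob_top','yellow_pivot','yellow_grip','blue_grip','blue_pivot','green_grip','green_pivot','station']:
        print(c,l,[(np.round(d['position'],1).tolist(),round(d['confidence'],2)) for d in env.landmark_of(l,c)][:4])
print(env.camera_params('wrist'))
E
```

```text
{'time_s': 0.0, 'q': array([-1.34267903,  0.60011678, -0.00252645,  1.60013366,  0.00178543,
        0.9428831 , -0.07978085]), 'joint_velocities': array([ 1.92931786e-03, -2.28681678e-04, -9.18940606e-04, -1.29360287e-03,
       -9.90541820e-04,  4.83852412e-04, -6.41581937e-05]), 'joint_efforts': array([-4.58387021e-04, -7.65086603e+01,  1.49683144e+00, -2.52358854e+01,
       -5.24700433e-02,  1.69004174e-02,  1.73722692e-04]), 'tcp_pos': array([0.21745252, 0.69105552, 0.18406492]), 'ee_rot': array([-4.76854058e-01, -3.10509432e+00,  2.41235493e-03]), 'ft_force': array([-0.44808347, -0.10028336, -0.33599469]), 'torque': array([0.03037925, 0.0305715 , 0.0110726 ]), 'gripper_force': 0.0, 'grip_width': 0.999799827606574}
{'camera_matrix': array([[367.75273142,   0.        , 311.68920081],
       [  0.        , 367.75273142, 198.53732286],
       [  0.        ,   0.        ,   1.        ]]), 'world_to_cam': array([[-0.46289535,  0.88640521, -0.00370059,  0.19398048],
       [-0.57562197, -0.29741923,  0.76170936,  0.14741968],
       [ 0.67408252,  0.35472186,  0.6479083 , -1.54062411
[... 1642 characters left out ...]
([458.7, 251.7], 0.47)]
top green_pivot [([322.5, 166.3], 0.74), ([240.3, 264.1], 0.66), ([298.3, 231.9], 0.65), ([482.9, 258.0], 0.48)]
top station [([317.3, 170.6], 0.93)]
{'camera_matrix': array([[344.50185707,   0.        , 319.48845761],
       [  0.        , 344.50185707, 196.46148865],
       [  0.        ,   0.        ,   1.        ]]), 'hand_eye': array([[ 3.68023041e-04,  9.71619299e-01,  2.36549787e-01,
         6.46386473e-02],
       [ 9.99999603e-01, -1.65530385e-04, -8.75884865e-04,
         6.79690797e-05],
       [-8.11870462e-04,  2.36550015e-01, -9.71618974e-01,
        -1.98403004e-01],
       [ 0.00000000e+00,  0.00000000e+00,  0.00000000e+00,
         1.00000000e+00]])}
```

View pics/top0.png

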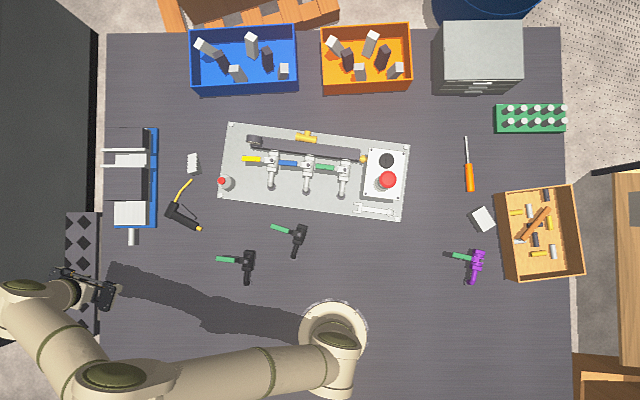

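View pics/scene0.png

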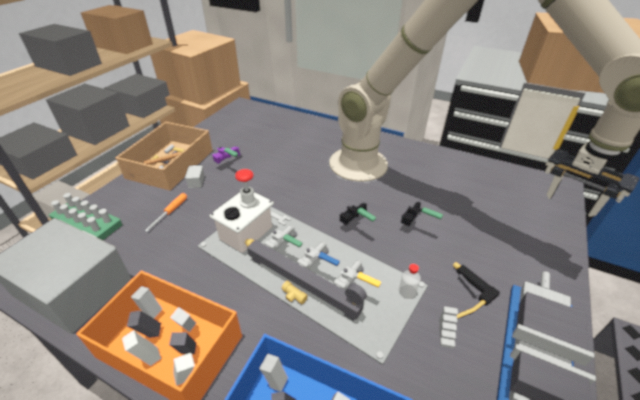

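Top view: the yellow lever is at (250,158) with its pivot at (272,160) (leftmost valve). Blue is at (288,163), green at (325,167), and the knob at (387,180). Things that could be mistaken for the yellow valve: the blue and green valves, the black look-alikes with green levers at (298,235) and (247,262), and the purple one at (475,262). In the scene view the yellow lever is at (368,280). Next I fit the station pose.

```bash
cat > fit.py <<'E'
from h import *
from scipy.optimize import least_squares
obs=[('top',(386.3,171.4),(0,-.23,.122)),('top',(389.6,180.9),(-.03,-.23,.241)),('top',(249.4,160.8),(0,.225,.096)),('top',(273.7,159.9),(0,.15,.096)),('top',(304,146.8),(.06,.045,.07)),
('top',(317.3,170.6),(0,0,0)),('scene',(241.8,207.1),(0,-.23,.122)),('scene',(243.7,173.6),(-.03,-.23,.241)),('scene',(372,281.2),(0,.225,.096)),('scene',(305,273.7),(.06,.045,.07))]
C={c:P(c) for c in('top','scene')}
def W(p,X): c,s=np.cos(p[2]),np.sin(p[2]); return np.array([p[0]+c*X[0]-s*X[1],p[1]+s*X[0]+c*X[1],X[2]+p[3]])
f=lambda p:np.concatenate([proj(*C[c],W(p,X))-u for c,u,X in obs])
r=least_squares(f,[.55,0,-.13,0],loss='soft_l1'); 
if __name__=='__main__':
    print(r.x);print(np.round(r.fun if 0 else f(r.x),1).reshape(-1,2))
    for n,X in dict(grip=(0,.225,.096),piv=(0,.15,.096),knob=(-.03,-.23,.241)).items(): print(n,W(r.x,X))
    print('tri grip',tri([(*C['top'],(249.4,160.8)),(*C['scene'],(372,281.2))]))
    print('tri knob',tri([(*C['top'],(389.6,180.9)),(*C['scene'],(243.7,173.6))]))
    im=cv2.imread('pics/top0.png')
    for X in[(-.15,-.32,.01),(-.15,.34,.01),(.13,-.32,.01),(.13,.34,.01),(0,.225,.096),(0,.15,.096),(-.03,-.23,.241),(.042,-.23,.145)]:
        u=proj(*C['top'],W(r.x,X)); cv2.circle(im,tuple(int(round(v)) for v in u),1,(255,0,255),-1)
    cv2.imwrite('pics/ov.png',cv2.resize(im[110:235,205:420],None,fx=3.6,fy=3.6,interpolation=cv2.INTER_CUBIC))
E
python3 fit.py
```

```text
[ 0.58249737  0.05122244 -0.12007546 -0.00796471]
[[-2.1  2.4]
 [-1.5 -1.7]
 [ 0.  -1.4]
 [-2.4  2. ]
 [ 0.7  2.4]
 [-0.9 -0.3]
 [-0.2  1.8]
 [-0.3  0.1]
 [-1.9 -0.5]
 [-3.  -2.4]]
grip [0.60944947 0.27460235 0.08803529]
piv [0.60046544 0.20014238 0.08803529]
knob [ 0.52516234 -0.17352785  0.23303529]
tri grip [0.60506252 0.27711852 0.08227014]
tri knob [ 0.52012957 -0.1778588   0.22852588]
```

View pics/ov.png

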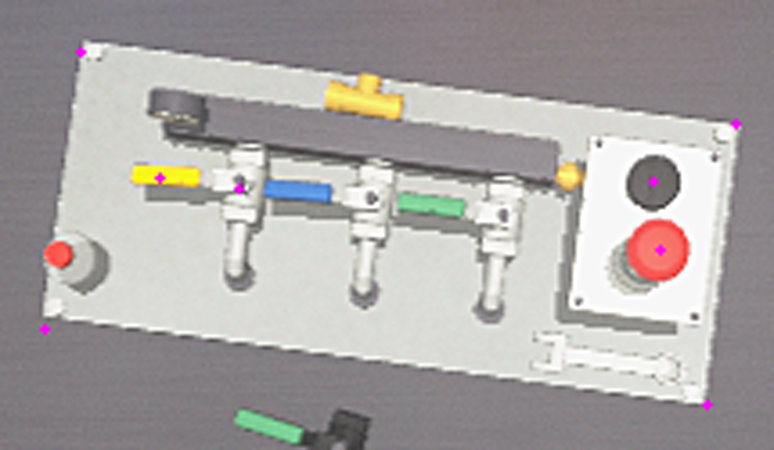

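The fit lands within a few mm in the crop, and the leftmost lever is the yellow one. I'll move above it for a wrist-camera check.

>>> send_rows --motion '[[[-0.2, -0.13, -0.25, 0, 0, 0], [-0.45, -0.28, -0.5, 0, 0, 0], [-0.75, -0.46, -0.7, 0, 0, 0], [-1, -0.63, -0.8, 0, 0, 0]]]' --claw 0

```text
time_s: 1.43
tcp_pos: [0.3056, 0.589, 0.2804]
ee_rot: [0.475, 3.105, 0.004]
ft_force: [0.9, 0.8, -0.2]
grip_width: 0.759
gripper_force: 0.0
```

>>> send_rows --motion '[[[-0.25, -0.16, 0, 0, 0, 0], [-0.5, -0.32, 0, 0, 0, 0], [-0.75, -0.47, 0, 0, 0, 0], [-1, -0.63, 0, 0, 0, 0]]]'

```text
time_s: 1.77
tcp_pos: [0.3978, 0.4794, 0.2787]
ee_rot: [0.477, 3.105, 0.001]
ft_force: [0.6, 0.8, -0.3]
grip_width: 0.474
gripper_force: 0.0
```

>>> send_rows --motion '[[[-0.25, -0.16, 0, 0, 0, 0], [-0.5, -0.32, 0, 0, 0, 0], [-0.75, -0.47, 0, 0, 0, 0], [-1, -0.63, 0, 0, 0, 0]]]'

```text
time_s: 2.1
tcp_pos: [0.4895, 0.3713, 0.2786]
ee_rot: [0.477, 3.105, 0.001]
ft_force: [0.0, 0.4, 0.2]
grip_width: 0.188
gripper_force: 0.0
```

>>> send_rows --motion '[[[-0.25, -0.16, 0, 0, 0, 0], [-0.5, -0.32, 0, 0, 0, 0], [-0.75, -0.47, 0, 0, 0, -0.12], [-1, -0.63, 0, 0, 0, -0.233], [-1, -0.63, 0, 0, 0, -0.233], [-1, -0.63, 0, 0, 0, -0.233]]]'

```text
time_s: 2.6
tcp_pos: [0.5819, 0.2617, 0.2782]
ee_rot: [0.199, 3.135, -0.001]
ft_force: [-0.3, 0.5, 0.2]
grip_width: 0.006
gripper_force: 0.0
```

```bash
python3 - <<'E'
from h import *
from fit import W,r
s=env.state();print(s['time_s'],s['tcp_pos'],s['ft_force'],s['q'],R.from_rotvec(s['ee_rot']).as_matrix()[:,:2].T)
M,K=P('wrist'); im=snap('wrist','w1.png').copy()
for l in['yellow_pivot','yellow_grip','header_mid']:
    print(l,[(np.round(d['position'],1).tolist(),round(d['confidence'],2)) for d in env.landmark_of(l,'wrist')][:4])
for X in[(0,.225,.096),(0,.15,.096),(0,.25,.096),(.06,.215,.132)]:
    u=proj(M,K,W(r.x,X));print(u);cv2.circle(im,tuple(int(round(v)) for v in u),3,(255,0,255),-1)
cv2.imwrite('pics/w1.png',im[:,:,::-1])
E
```

```text
2.6 [0.58187213 0.26172681 0.27823715] [-0.26250942  0.46761057  0.17074004] [-0.54211766  0.40607171  0.04366852  1.70444359 -0.01929021  1.03145332
  0.95187215] [[-9.91967156e-01  1.26494896e-01 -4.49671084e-04]
 [ 1.26495128e-01  9.91967087e-01 -5.29821894e-04]]
yellow_pivot [([272.3, 202.5], 0.67)]
yellow_grip [([337.9, 195.6], 0.92)]
header_mid [([190.9, 241.7], 0.81)]
[333.31299267 192.7759896 ]
[268.56080745 193.18520307]
[354.90305351 192.6395472 ]
[325.32544841 253.49901411]
```

View pics/w1.png

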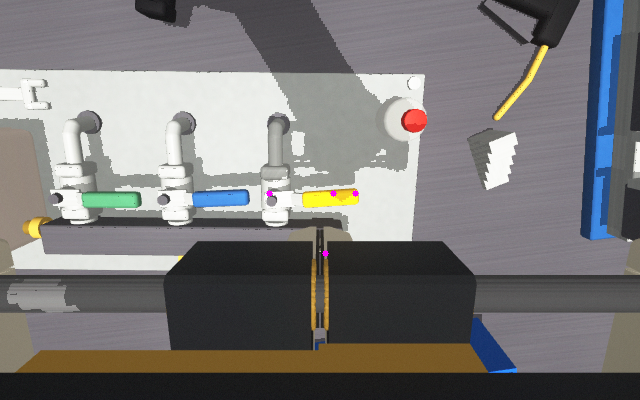

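The wrist view shows the yellow lever from (302,200) to (359,194), with its screw at (271,201). Blue's screw is at (164,199) and green's at (57,198). The first fit is about 4–8 px off, so I refit with these points.

```bash
cat > fit2.py <<'E'
import fit; from fit import *
wr=[((337.9,196.5),(0,.225,.096)),((271.8,201.3),(0,.15,.1)),((164,199),(0,.025,.1)),((57,198),(0,-.1,.1))]
import sys
Mw=np.load('Mw.npy'); Kw=P('wrist')[1]
fw=lambda p:np.concatenate([proj(Mw,Kw,W(p,X))-u for u,X in wr])
g=lambda p:np.concatenate([f(p),2*fw(p),[p[3]/.003]])
r2=least_squares(g,r.x,loss='soft_l1')
if __name__=='__main__':
    print(r2.x,np.round(fw(r2.x),1),np.round(f(r2.x).reshape(-1,2),1).tolist())
    g3=least_squares(lambda p:np.r_[fw(p),p[3]/.0005],r.x); print('wrist only',g3.x,fw(g3.x).round(1))
E
python3 -c "
from h import *
np.save('Mw.npy',P('wrist')[0])
for l in['blue_pivot','blue_grip','green_pivot','green_grip']: print(l,[(np.round(d['position'],1).tolist(),round(d['confidence'],2)) for d in env.landmark_of(l,'wrist')][:3])
"; python3 fit2.py
```

```text
blue_pivot []
blue_grip [([224.5, 201.0], 0.72)]
green_pivot [([51.1, 197.0], 0.79), ([390.2, 115.2], 0.2)]
green_grip [([115.1, 198.1], 0.97)]
[ 0.58666568  0.05924003 -0.11800419 -0.00990311] [-1.1  0.8  0.3 -3.  -0.  -0.5 -1.3  0.7] [[-4.6, 1.1], [-4.2, -3.1], [-2.2, -2.4], [-4.7, 1.0], [-1.6, 1.4], [-3.1, -1.3], [1.1, 3.9], [1.0, 2.1], [0.4, 2.2], [-1.2, 0.2]]
wrist only [ 0.58557723  0.06300004 -0.11938997 -0.00077975] [ 2.5  1.7  2.4 -2.2 -0.5  0.2 -4.3  1.3]
```

>>> send_rows --motion '[[[-0.2, 0.18, 0.3, 0, 0, 0], [-0.4, 0.35, 0.65, 0, 0, 0], [-0.4, 0.35, 0.65, 0, 0, 0], [-0.4, 0.35, 0.65, 0, 0, 0]]]'

```text
time_s: 3.33
tcp_pos: [0.6323, 0.3015, 0.1957]
ee_rot: [-0.188, -3.131, 0.004]
ft_force: [-0.2, 0.4, -0.4]
grip_width: 0.003
gripper_force: 0.0
```

```bash
python3 - <<'E'
from h import *
s=env.state();print(s['time_s'],s['tcp_pos'])
M,K=P('wrist'); im=snap('wrist','w2.png'); np.save('Mw2.npy',M); Mw=np.load('Mw.npy')
for l,u in dict(yellow_pivot=(272,202),yellow_grip=(337.9,195.6),blue_grip=(224.5,201),green_grip=(115.1,198.1)).items():
    d=env.landmark_of(l,'wrist'); 
    for e in d[:1]: print(l,np.round(e['position'],1),e['confidence'],tri([(Mw,K,u),(M,K,e['position'])]))
E
```

```text
3.3333 [0.63230106 0.30150951 0.19572966]
yellow_pivot [206.9 174.5] 0.69 [0.60567773 0.20966633 0.10763526]
yellow_grip [290.5 170.4] 0.79 [0.60884887 0.28156197 0.10800892]
blue_grip [144.2 171.6] 0.75 [0.59711666 0.15893892 0.11059938]
green_grip [  4.5 172.6] 0.9 [0.58319206 0.03236001 0.09854591]
```

View pics/w2.png

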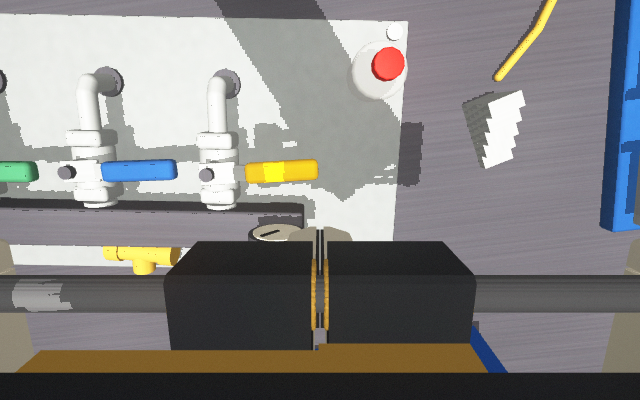

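The second wrist view shows the yellow sleeve from 246 to 318 at row 170 and its screw at (207,174). The gauge is at (275,235), just beside the fingers. I refit from both wrist views.

```bash
cat > fit3.py <<'E'
from fit import *
Mw=np.load('Mw.npy');M2=np.load('Mw2.npy');Kw=P('wrist')[1]
o=[(Mw,(337.9,196.5),(0,.225,.096)),(Mw,(271.8,201.3),(0,.15,.105)),(Mw,(164,199),(0,.025,.105)),(Mw,(57,198),(0,-.1,.105)),(Mw,(224.5,201),(0,.1,.096)),(Mw,(115.1,198.1),(0,-.025,.096)),
(M2,(290.5,170.4),(0,.225,.096)),(M2,(206.5,174.5),(0,.15,.105)),(M2,(66,172),(0,.025,.105)),(M2,(144.2,171.6),(0,.1,.096))]
fw=lambda p:np.concatenate([proj(m,Kw,W(p,X))-u for m,u,X in o])
r3=least_squares(lambda p:np.r_[fw(p),p[3]/.002],r.x,loss='soft_l1')
S=lambda x,y,z=0:W(np.r_[r3.x[:3],0],(x,y,z))
def go(T): # shares from present pose to world target
    s=env.state(); return (R.from_rotvec(s['ee_rot']).as_matrix().T@(np.array(T)-s['tcp_pos'])/.12).round(3)
if __name__=='__main__':
    print(r3.x,fw(r3.x).reshape(-1,2).round(1).tolist())
    s=env.state(); T=S(.020,.2425,.2); print(T,'to go',go(T))
    M=R.from_rotvec(s['ee_rot']).as_matrix(); print('station axes in tool',(M.T@(S(1,0)-S(0,0))).round(3),(M.T@(S(0,1)-S(0,0))).round(3))
E
python3 fit3.py
```

```text
[ 0.58751684  0.05589559 -0.12763571 -0.01047774] [[-3.9, 3.5], [-2.9, 0.2], [-4.4, 1.7], [-6.9, 1.9], [2.7, -1.8], [5.1, 0.4], [2.3, 0.9], [0.4, -2.2], [-1.0, -0.9], [10.7, -1.4]]
[0.63822184 0.29387721 0.2       ] to go [-0.048 -0.047  0.018]
station axes in tool [-1.    -0.006  0.002] [-0.006  1.     0.001]
```

>>> send_rows --motion '[[[-0.06, 0, 0, 0, 0, 0], [-0.06, 0, 0.25, 0, 0, 0], [-0.06, 0, 0.5, 0, 0, 0], [-0.06, 0, 0.7, 0, 0, 0], [-0.06, 0, 0.7, 0, 0, 0]]]'

```text
time_s: 4.0
tcp_pos: [0.6383, 0.2979, 0.1126]
ee_rot: [-0.191, -3.131, 0.005]
ft_force: [-1.2, 0.2, -0.3]
grip_width: 0.002
gripper_force: 0.0
```

>>> send_rows --motion '[[[0, 0, 0.1, 0, 0, 0], [0, 0, 0.2, 0, 0, 0], [0, 0, 0.3, 0, 0, 0], [0, 0, 0.3, 0, 0, 0], [0, 0, 0.3, 0, 0, 0]]]'

```text
time_s: 4.42
tcp_pos: [0.6402, 0.2993, 0.0801]
ee_rot: [-0.191, -3.135, 0.001]
ft_force: [0.5, 0.4, 0.6]
grip_width: 0.002
gripper_force: 0.0
```

```bash
python3 - <<'E'
from fit3 import *
s=env.state();print(s['time_s'],s['tcp_pos'],s['ft_force'])
im=snap('wrist','w3.png');t=env.read_camera('scene')
a=np.hstack([cv2.resize(im[120:300,180:420],(400,300)),cv2.resize(t[210:330,290:450],(400,300))])
cv2.imwrite('pics/w3.png',a[:,:,::-1])
E
```

```text
4.4167 [0.64018221 0.29932963 0.08007267] [0.52611693 0.44579193 0.59154022]
```

View pics/w3.png

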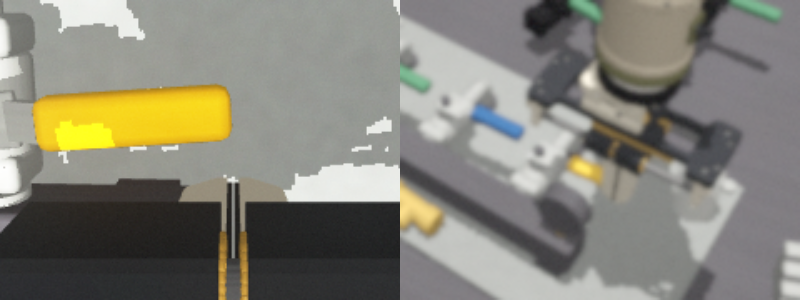

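The crop shows the fingers beside the lever's tip with about 12 mm free to it, and clear of the gauge. I'll close the gap and feel for contact.

>>> send_rows --motion '[[[0.03, -0.08, 0, 0, 0, 0], [0.06, -0.08, 0, 0, 0, 0], [0.06, -0.08, 0, 0, 0, 0]]]'

```text
time_s: 4.77
tcp_pos: [0.6313, 0.2899, 0.0808]
ee_rot: [-0.192, -3.136, 0.0]
ft_force: [-0.1, 0.6, 0.5]
grip_width: 0.006
gripper_force: 0.0
```

>>> send_rows --motion '[[[0.03, 0, 0, 0, 0, 0], [0.04, 0, 0, 0, 0, 0], [0.04, 0, 0, 0, 0, 0]]]'

```text
time_s: 5.02
tcp_pos: [0.6268, 0.2917, 0.0804]
ee_rot: [-0.19, -3.136, -0.0]
ft_force: [-0.2, -0.5, 0.1]
grip_width: 0.006
gripper_force: 0.0
```

```bash
python3 - <<'E'
import numpy as np
from h import *
s=env.state();print(s['tcp_pos'],s['ft_force'])
for d in range(0,96,6):
    t=np.radians(d);print(d,((75*np.sin(t)-9*np.cos(t)+9)/120).round(3),((75*np.cos(t)+9*np.sin(t)-75)/120).round(3))
E
```

```text
[0.62675408 0.29174771 0.08042405] [-0.1585882  -0.52481761  0.08159675]
0 0.0 0.0
6 0.066 0.004
12 0.132 0.002
18 0.197 -0.007
24 0.261 -0.024
30 0.323 -0.046
36 0.382 -0.075
42 0.437 -0.11
48 0.489 -0.151
54 0.537 -0.197
60 0.579 -0.248
66 0.615 -0.302
72 0.646 -0.361
78 0.671 -0.422
84 0.689 -0.485
90 0.7 -0.55
```

>>> send_rows --motion '[[[0.04, 0, 0, 0, 0, 0], [0.08, 0, 0, 0, 0, 0], [0.12, 0, 0, 0, 0, 0], [0.16, 0, 0, 0, 0, 0], [0.2, -0.005, 0, 0, 0, 0], [0.2, -0.005, 0, 0, 0, 0]]]'

```text
time_s: 5.52
tcp_pos: [0.602, 0.2939, 0.0803]
ee_rot: [-0.19, -3.135, 0.0]
ft_force: [-0.1, -0.6, 0.2]
grip_width: 0.008
gripper_force: 0.0
```

```bash
python3 - <<'E'
from h import *
s=env.state();print(s['time_s'],s['tcp_pos'],s['ft_force'],s['torque'])
im=snap('wrist','w4.png')
cv2.imwrite('pics/w4.png',cv2.resize(im[100:340,160:480],(640,480))[:,:,::-1])
E
```

```text
5.5167 [0.6019541  0.29391968 0.0802828 ] [-0.12608041 -0.60044366  0.2090642 ] [0.02782897 0.01476666 0.00617094]
```

View pics/w4.png

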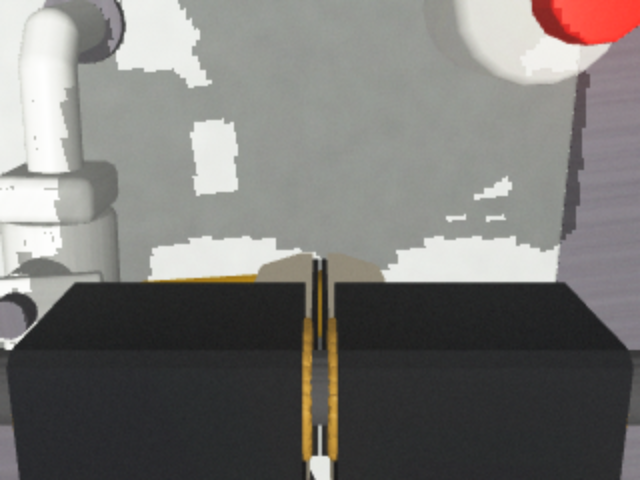

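The picture shows the fingers passed over the lever without touching it: the lever is still shut and the force is nil. So the lever stands lower relative to the TCP than the text says. I'll back out, measure with a side view, then go lower.

>>> send_rows --motion '[[[-0.15, 0, 0, 0, 0, 0], [-0.29, 0, 0, 0, 0, 0], [-0.29, 0, 0, 0, 0, 0], [-0.29, 0, 0, 0, 0, 0]]]'

```text
time_s: 5.9
tcp_pos: [0.6383, 0.2888, 0.08]
ee_rot: [0.193, 3.135, -0.0]
ft_force: [0.0, -0.3, -0.1]
grip_width: 0.011
gripper_force: 0.0
```

```bash
python3 - <<'E'
from fit3 import *
s=env.state();print(s['time_s'],s['tcp_pos'],s['ft_force'])
im=snap('scene','s5.png'); u=proj(*C['scene'],s['tcp_pos']); print(u, proj(*C['top'],s['tcp_pos']))
im=im.copy(); cv2.circle(im,tuple(int(round(v)) for v in u),1,(255,0,255),-1)
cv2.imwrite('pics/s5.png',cv2.resize(im[210:310,310:430],(720,600),interpolation=cv2.INTER_CUBIC)[:,:,::-1])
E
```

```text
5.9 [0.63832775 0.28883706 0.08000743] [ 0.04855173 -0.30800081 -0.08643848]
[371.01625537 292.77116954] [245.808248   151.38810348]
```

View pics/s5.png

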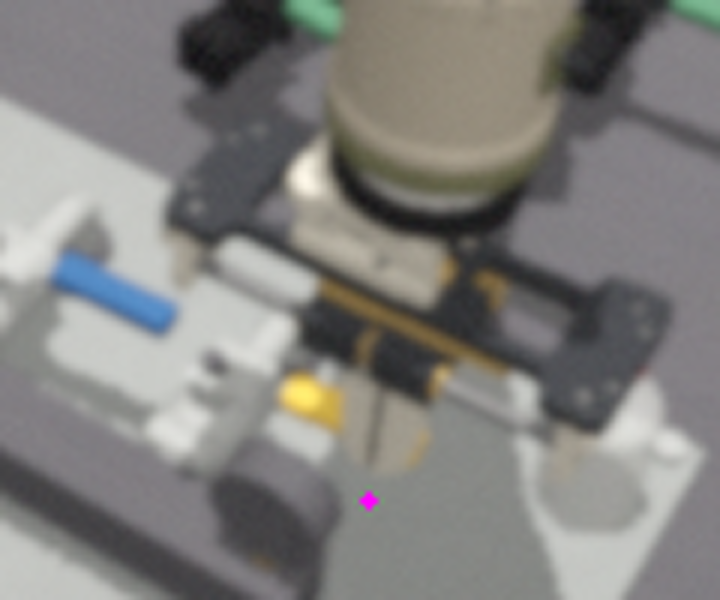

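The scene view shows the fingertips about 5 px (≈20 mm) above the projected TCP. The real finger ends sit higher than the reported TCP, so the station's stated heights hold. I'll descend to about 0.058 reported, slowly.

>>> send_rows --motion '[[[0.03, 0, 0, 0, 0, 0], [0.03, 0, 0.06, 0, 0, 0], [0.03, 0, 0.12, 0, 0, 0], [0.03, 0, 0.18, 0, 0, 0], [0.03, 0, 0.18, 0, 0, 0]]]'

```text
time_s: 6.37
tcp_pos: [0.6329, 0.2895, 0.0566]
ee_rot: [-0.19, -3.133, 0.002]
ft_force: [0.4, -0.8, -0.7]
grip_width: 0.004
gripper_force: 0.0
```

>>> send_rows --motion '[[[0.03, 0, 0, 0, 0, 0], [0.05, 0, 0, 0, 0, 0], [0.07, 0, 0, 0, 0, 0], [0.07, 0, 0, 0, 0, 0]]]'

```text
time_s: 6.7
tcp_pos: [0.6257, 0.291, 0.059]
ee_rot: [0.191, 3.135, 0.0]
ft_force: [2.0, -0.3, -0.7]
grip_width: 0.005
gripper_force: 0.7
```

>>> send_rows --motion '[[[0.03, 0, 0, 0, 0, 0], [0.06, 0, 0, 0, 0, 0], [0.1, 0, 0, 0, 0, 0], [0.1, 0, 0, 0, 0, 0]]]'

```text
time_s: 7.03
tcp_pos: [0.6129, 0.2925, 0.0589]
ee_rot: [-0.191, -3.135, 0.0]
ft_force: [1.7, -2.0, 1.0]
grip_width: 0.007
gripper_force: 0.4
```

Contact at about 2 N, as expected for the lever. Continuing along the arc.

>>> send_rows --motion '[[[0.03, 0, 0, 0, 0, 0], [0.06, -0.005, 0, 0, 0, 0], [0.09, -0.01, 0, 0, 0, 0], [0.12, -0.015, 0, 0, 0, 0], [0.15, -0.025, 0, 0, 0, 0], [0.18, -0.035, 0, 0, 0, 0], [0.21, -0.05, 0, 0, 0, 0], [0.24, -0.065, 0, 0, 0, 0], [0.27, -0.08, 0, 0, 0, 0], [0.3, -0.1, 0, 0, 0, 0], [0.33, -0.115, 0, 0, 0, 0], [0.36, -0.135, 0, 0, 0, 0]]]'

```text
time_s: 8.03
tcp_pos: [0.5688, 0.2816, 0.0587]
ee_rot: [0.191, 3.136, 0.0]
ft_force: [2.6, -0.4, 0.8]
grip_width: 0.005
gripper_force: 1.1
```

```bash
python3 - <<'E'
from h import *
s=env.state();print(s['time_s'],s['tcp_pos'],s['ft_force'])
im=snap('wrist','w6.png')
cv2.imwrite('pics/w6.png',cv2.resize(im[100:340,160:480],(640,480))[:,:,::-1])
E
```

```text
8.0333 [0.56880634 0.2815673  0.05872751] [ 2.61128136 -0.38547469  0.76769335]
```

View pics/w6.png

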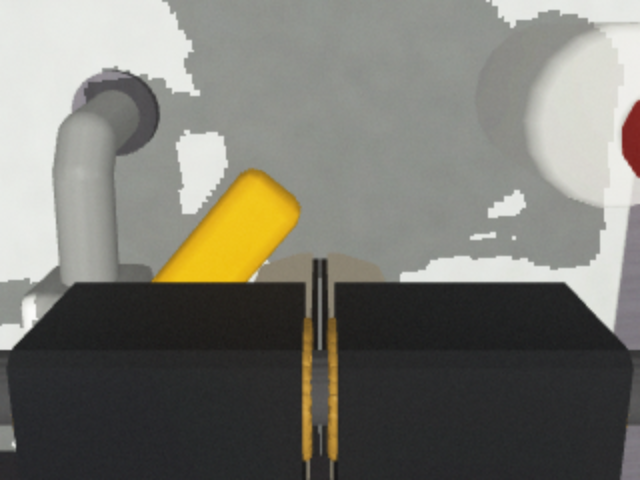

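The lever is at about 45° (in the crop it runs from (200,280) to (275,190)), with the fingers pushing its middle. Continuing.

>>> send_rows --motion '[[[0.03, -0.02, 0, 0, 0, 0], [0.06, -0.045, 0, 0, 0, 0], [0.085, -0.07, 0, 0, 0, 0], [0.11, -0.1, 0, 0, 0, 0], [0.13, -0.13, 0, 0, 0, 0], [0.15, -0.16, 0, 0, 0, 0], [0.17, -0.19, 0, 0, 0, 0], [0.19, -0.22, 0, 0, 0, 0], [0.2, -0.25, 0, 0, 0, 0], [0.21, -0.28, 0, 0, 0, 0], [0.22, -0.31, 0, 0, 0, 0], [0.225, -0.34, 0, 0, 0, 0]]]'

```text
time_s: 9.08
tcp_pos: [0.537, 0.2441, 0.0586]
ee_rot: [-0.191, -3.135, -0.0]
ft_force: [-0.3, 2.5, 0.5]
grip_width: 0.005
gripper_force: 1.1
```

>>> send_rows --motion '[[[0, -0.02, 0, 0, 0, 0], [0, -0.04, 0, 0, 0, 0], [0, -0.05, 0, 0, 0, 0], [0, -0.05, 0, 0, 0, 0]]]'

```text
time_s: 9.42
tcp_pos: [0.5361, 0.2379, 0.0585]
ee_rot: [-0.191, -3.135, 0.001]
ft_force: [-0.8, 0.3, 0.9]
grip_width: 0.004
gripper_force: 0.5
```

```bash
python3 - <<'E'
from h import *
s=env.state();print(s['time_s'],s['tcp_pos'],s['ft_force'])
im=snap('wrist','w7.png')
cv2.imwrite('pics/w7.png',cv2.resize(im[100:340,160:480],(640,480))[:,:,::-1])
E
```

```text
9.4167 [0.53613672 0.23794244 0.05852446] [-0.84526918  0.27040185  0.88896195]
```

View pics/w7.png

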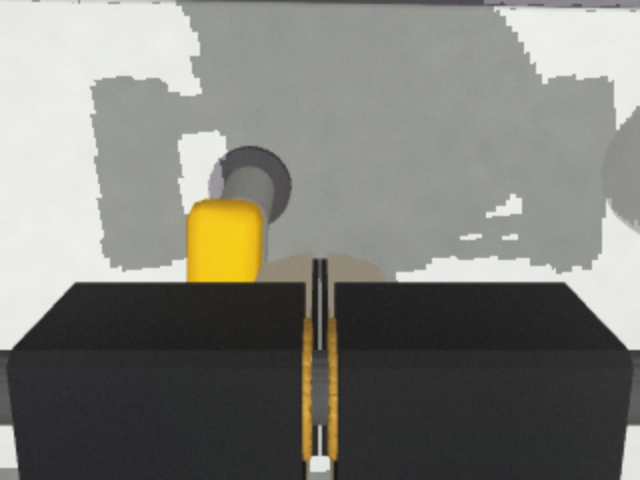

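The lever is nearly in line with its pipe, and the fingers are against its side. All my views are used, so from here I go by force and masks. Nudging until the stop is felt.

>>> send_rows --motion '[[[0, -0.01, 0, 0, 0, 0], [0, -0.02, 0, 0, 0, 0], [0, -0.02, 0, 0, 0, 0]]]'

```text
time_s: 9.72
tcp_pos: [0.5361, 0.2359, 0.0586]
ee_rot: [-0.191, -3.135, 0.0]
ft_force: [-1.0, 1.8, 0.3]
grip_width: 0.004
gripper_force: 0.9
```

>>> send_rows --motion '[[[0, -0.01, 0, 0, 0, 0], [0, -0.02, 0, 0, 0, 0], [0, -0.02, 0, 0, 0, 0]]]'

```text
time_s: 9.97
tcp_pos: [0.5362, 0.2357, 0.0587]
ee_rot: [0.189, 3.135, 0.004]
ft_force: [-1.6, 7.4, -2.9]
grip_width: 0.006
gripper_force: 3.7
```

>>> send_rows --motion '[[[0, -0.01, 0, 0, 0, 0], [0, -0.02, 0, 0, 0, 0], [0, -0.02, 0, 0, 0, 0]]]'

```text
time_s: 10.22
tcp_pos: [0.5362, 0.2355, 0.0589]
ee_rot: [0.187, 3.134, 0.008]
ft_force: [-1.5, 13.2, -2.7]
grip_width: 0.005
gripper_force: 6.4
```

>>> send_rows --motion '[[[0, 0.05, 0, 0, 0, 0], [0, 0.12, 0, 0, 0, 0], [0, 0.12, -0.35, 0, 0, 0], [0, 0.12, -0.7, 0, 0, 0], [0, 0.12, -1, 0, 0, 0]]]'

```text
time_s: 10.63
tcp_pos: [0.5377, 0.245, 0.1802]
ee_rot: [-0.192, -3.135, 0.002]
ft_force: [0.4, 0.9, 0.2]
grip_width: 0.006
gripper_force: 0.0
```

```bash
cat > ang.py <<'E'
from fit3 import *
def lever():
    s=env.state(); M,K=P('wrist'); im=env.read_camera('wrist')
    hsv=cv2.cvtColor(im,cv2.COLOR_RGB2HSV); m=cv2.inRange(hsv,(20,140,110),(35,255,255)); m[240:]=0
    n,l,st,c=cv2.connectedComponentsWithStats(m); i=1+np.argmax(st[1:,4]); ys,xs=np.nonzero(l==i)
    w=np.array([atz(M,K,(a,b),.1025)[:2] for a,b in zip(xs[::3],ys[::3])]); cc=w.mean(0)
    v=np.linalg.svd(w-cc)[2][0]; piv=S(0,.15)[:2]
    if v@(cc-piv)<0:v=-v
    return 'px',st[i].tolist(),'centroid',cc.round(4),'dir deg',round(np.degrees(np.arctan2(v[1],v[0])),2),'ext',np.ptp((w-cc)@v).round(3)
if __name__=='__main__':
    s=env.state();print(s['time_s'],s['tcp_pos'],s['ft_force']); print('yaw deg',np.degrees(r3.x[2])); print(lever())
    t=env.landmark_of('knob_top','wrist');print(t[:2])
E
python3 ang.py
```

```text
10.6333 [0.53771765 0.24496263 0.18022099] [0.37779348 0.85484636 0.20168242]
yaw deg -7.312987590800689
('px', [270, 163, 22, 75, 1563], 'centroid', array([0.539 , 0.2127]), 'dir deg', np.float64(171.84), 'ext', np.float64(0.063))
[]
```

The lever is on its stop: 13 N with no movement, and its direction matches the station's -x. Moving over to the knob, high.

>>> send_rows --motion '[[[0, 0, -0.33, 0, 0, 0], [0, -0.05, -0.66, 0, 0, 0], [0, -0.25, -1, 0, 0, 0], [0, -0.5, -1, 0, 0, 0], [-0.05, -0.8, -1, 0, 0, 0], [-0.05, -1, -1, 0, 0, 0]]]'

```text
time_s: 11.23
tcp_pos: [0.5295, 0.1219, 0.2994]
ee_rot: [0.195, 3.134, -0.002]
ft_force: [0.2, -0.5, -0.1]
grip_width: 0.007
gripper_force: 0.0
```

>>> send_rows --motion '[[[0, -0.3, -0.1, 0, 0, 0], [-0.05, -0.65, -0.3, 0, 0, 0], [-0.1, -1, -0.5, 0, 0, 0], [-0.1, -1, -0.5, 0, 0, 0]]]'

```text
time_s: 11.57
tcp_pos: [0.5268, -0.0013, 0.3613]
ee_rot: [0.202, 3.132, -0.003]
ft_force: [0.8, -0.5, 0.1]
grip_width: 0.003
gripper_force: 0.0
```

>>> send_rows --motion '[[[0, -0.3, -0.1, 0, 0, 0], [-0.05, -0.65, -0.1, 0, 0, 0], [-0.1, -1, -0.1, 0, 0, 0], [-0.1, -1, -0.1, 0, 0, 0], [-0.1, -1, -0.1, 0, 0, 0]]]'

```text
time_s: 11.98
tcp_pos: [0.5231, -0.1182, 0.3703]
ee_rot: [-0.2, -3.135, 0.002]
ft_force: [0.5, 0.0, -0.1]
grip_width: 0.006
gripper_force: 0.0
```

```bash
cat > knob.py <<'E'
from fit3 import *
def red(im):
    hsv=cv2.cvtColor(im,cv2.COLOR_RGB2HSV); m=cv2.inRange(hsv,(0,130,60),(8,255,255))|cv2.inRange(hsv,(172,130,60),(180,255,255))
    n,l,st,c=cv2.connectedComponentsWithStats(m); i=1+np.argmax(st[1:,4]); return c[i],st[i].tolist()
s=env.state();print(s['time_s'],s['tcp_pos'],s['ft_force'])
M,K=P('wrist');c,st=red(snap('wrist','k%d.png'%(s['time_s']*10)));print('wrist red',c,st)
for l in('knob_top','tank_top'):
  for e in env.landmark_of(l,'wrist')[:2]: print(l,e['position'],e['confidence'],atz(M,K,e['position'],.241 if l=='knob_top' else .122))
print('red at .235',atz(M,K,c,.235),'S',S(-.03,-.23))
E
python3 knob.py
```

```text
11.9833 [ 0.5231061  -0.11821744  0.37026093] [ 0.51817388  0.03227743 -0.10839946]
wrist red [268.81110075 188.89272388] [243, 163, 52, 53, 2144]
knob_top [267.7, 189.4] 0.86 [ 0.52470392 -0.1691203   0.241     ]
tank_top [279.9, 192.1] 0.69 [ 0.55419788 -0.17512812  0.122     ]
red at .235 [ 0.52553515 -0.16902878  0.235     ] S [ 0.5284843  -0.16841482  0.        ]
```

>>> send_rows --motion '[[[-0.04, -0.22, 0, 0, 0, 0], [-0.07, -0.44, 0, 0, 0, 0], [-0.07, -0.44, 0, 0, 0, 0], [-0.07, -0.44, 0, 0, 0, 0]]]'

```text
time_s: 12.47
tcp_pos: [0.5257, -0.1686, 0.3704]
ee_rot: [-0.192, -3.135, -0.0]
ft_force: [-0.6, 0.6, 0.9]
grip_width: 0.006
gripper_force: 0.0
```

```bash
python3 knob.py; python3 -c "
from h import *
M,K=P('wrist');p=env.state()['tcp_pos']
for z in(.26,.241,.235,.22,.2):print(z,proj(M,K,np.r_[p[:2],z]))
im=env.read_camera('wrist')
"
```

```text
12.4667 [ 0.52565129 -0.16855422  0.3703879 ] [-0.64032003  0.58437956  0.85806968]
wrist red [317.84802571 180.04545455] [292, 154, 53, 53, 2178]
knob_top [318.2, 181.2] 0.7 [ 0.52547505 -0.16950655  0.241     ]
red at .235 [ 0.52545211 -0.16986958  0.235     ] S [ 0.5284843  -0.16841482  0.        ]
0.26 [319.1244045  185.22882254]
0.241 [319.11322347 181.2157828 ]
0.235 [319.10994509 180.03912088]
0.22 [319.10222114 177.26688065]
0.2 [319.09285967 173.90690695]
```

The knob is centred under the fingers. Descending.

>>> send_rows --motion '[[[0, -0.01, 0.25, 0, 0, 0], [0, -0.01, 0.5, 0, 0, 0], [0, -0.01, 0.75, 0, 0, 0], [0, -0.01, 0.87, 0, 0, 0], [0, -0.01, 0.87, 0, 0, 0]]]'

```text
time_s: 13.08
tcp_pos: [0.5238, -0.1683, 0.2632]
ee_rot: [-0.188, -3.131, -0.002]
ft_force: [-0.7, 0.2, -0.4]
grip_width: 0.005
gripper_force: 0.0
```

>>> send_rows --motion '[[[0, 0, 0.05, 0, 0, 0], [0, 0, 0.1, 0, 0, 0], [0, 0, 0.15, 0, 0, 0], [0, 0, 0.2, 0, 0, 0], [0, 0, 0.2, 0, 0, 0]]]'

```text
time_s: 13.5
tcp_pos: [0.5251, -0.1699, 0.2416]
ee_rot: [-0.191, -3.135, -0.0]
ft_force: [-0.6, -0.3, -0.0]
grip_width: 0.006
gripper_force: 0.0
```

>>> send_rows --motion '[[[0, 0, 0.03, 0, 0, 0], [0, 0, 0.06, 0, 0, 0], [0, 0, 0.08, 0, 0, 0], [0, 0, 0.08, 0, 0, 0]]]'

```text
time_s: 13.83
tcp_pos: [0.5252, -0.1701, 0.2322]
ee_rot: [-0.191, -3.135, -0.0]
ft_force: [0.4, -0.1, 0.7]
grip_width: 0.005
gripper_force: 0.0
```

>>> send_rows --motion '[[[0, 0, 0.025, 0, 0, 0], [0, 0, 0.05, 0, 0, 0], [0, 0, 0.05, 0, 0, 0]]]'

```text
time_s: 14.08
tcp_pos: [0.5251, -0.1701, 0.2261]
ee_rot: [-0.191, -3.135, -0.0]
ft_force: [0.2, 0.4, 0.9]
grip_width: 0.006
gripper_force: 0.0
```

>>> send_rows --motion '[[[0, 0, 0.025, 0, 0, 0], [0, 0, 0.05, 0, 0, 0], [0, 0, 0.05, 0, 0, 0]]]'

```text
time_s: 14.33
tcp_pos: [0.5251, -0.17, 0.2201]
ee_rot: [-0.191, -3.135, -0.0]
ft_force: [-0.5, 0.2, 0.5]
grip_width: 0.004
gripper_force: 0.0
```

>>> send_rows --motion '[[[0, 0, 0.025, 0, 0, 0], [0, 0, 0.05, 0, 0, 0], [0, 0, 0.05, 0, 0, 0]]]'

```text
time_s: 14.58
tcp_pos: [0.5251, -0.17, 0.2141]
ee_rot: [-0.191, -3.135, -0.0]
ft_force: [0.6, -0.6, 1.3]
grip_width: 0.005
gripper_force: 0.0
```

>>> send_rows --motion '[[[0, 0, 0.015, 0, 0, 0], [0, 0, 0.03, 0, 0, 0], [0, 0, 0.03, 0, 0, 0]]]'

```text
time_s: 14.83
tcp_pos: [0.5252, -0.1701, 0.2108]
ee_rot: [-0.191, -3.135, -0.0]
ft_force: [-0.5, 0.2, 0.1]
grip_width: 0.007
gripper_force: 0.0
```

```bash
python3 - <<'E'
from fit3 import *
s=env.state();print(s['tcp_pos'],s['ft_force'])
for c in('top','scene','wrist'):
    im=env.read_camera(c); hsv=cv2.cvtColor(im,cv2.COLOR_RGB2HSV); m=cv2.inRange(hsv,(0,110,50),(8,255,255))|cv2.inRange(hsv,(172,110,50),(180,255,255))
    n,l,st,cc=cv2.connectedComponentsWithStats(m)
    for i in range(1,n):
        if st[i,4]>25: print(c,st[i].tolist(),cc[i].round(1))
    if c!='wrist': print([proj(*C[c],(.5252,-.171,z)).round(1) for z in(.241,.2)])
E
```

```text
[ 0.52524067 -0.17007783  0.21077549] [-0.50099048  0.16248501  0.11311876]
top [324, 84, 18, 8, 43] [330.4  86.6]
top [217, 177, 8, 7, 45] [220.7 180.2]
[array([387.6, 179. ]), array([385.8, 180.3])]
scene [236, 170, 17, 12, 149] [243.9 175.9]
scene [409, 264, 10, 9, 73] [413.4 268. ]
[array([243.7, 171.7]), array([245.4, 182.6])]
wrist [272, 188, 96, 87, 3476] [319.5 215.6]
```

>>> send_rows --motion '[[[0, 0, 0.015, 0, 0, 0], [0, 0, 0.03, 0, 0, 0], [0, 0, 0.03, 0, 0, 0]]]'

```text
time_s: 15.23
tcp_pos: [0.5255, -0.1702, 0.2075]
ee_rot: [0.191, 3.135, -0.0]
ft_force: [-0.5, 0.8, 3.6]
grip_width: 0.004
gripper_force: 1.8
```

>>> send_rows --motion '[[[0, 0, 0.015, 0, 0, 0], [0, 0, 0.03, 0, 0, 0], [0, 0, 0.03, 0, 0, 0]]]'

```text
time_s: 15.48
tcp_pos: [0.5255, -0.1702, 0.2041]
ee_rot: [0.191, 3.135, -0.0]
ft_force: [-0.1, -0.3, 4.3]
grip_width: 0.005
gripper_force: 2.0
```

>>> send_rows --motion '[[[0, 0, 0.012, 0, 0, 0], [0, 0, 0.025, 0, 0, 0], [0, 0, 0.025, 0, 0, 0]]]'

```text
time_s: 15.73
tcp_pos: [0.5255, -0.1701, 0.2011]
ee_rot: [0.191, 3.135, 0.0]
ft_force: [-0.6, 0.3, 4.2]
grip_width: 0.006
gripper_force: 2.1
```

>>> send_rows --motion '[[[0, 0, 0.015, 0, 0, 0], [0, 0, 0.03, 0, 0, 0], [0, 0, 0.045, 0, 0, 0], [0, 0, 0.06, 0, 0, 0], [0, 0, 0.06, 0, 0, 0]]]'

```text
time_s: 16.15
tcp_pos: [0.5255, -0.1702, 0.1938]
ee_rot: [0.191, 3.135, -0.0]
ft_force: [-1.4, 0.1, 4.4]
grip_width: 0.006
gripper_force: 2.3
```

Past the 5 mm stop, so the line is open. From here I take 2 mm steps.

>>> send_rows --motion '[[[0, 0, 0.01, 0, 0, 0], [0, 0, 0.02, 0, 0, 0], [0, 0, 0.02, 0, 0, 0]]]'

```text
time_s: 16.4
tcp_pos: [0.5255, -0.1701, 0.1915]
ee_rot: [0.191, 3.135, 0.0]
ft_force: [-0.5, 0.5, 4.4]
grip_width: 0.005
gripper_force: 2.4
```

>>> send_rows --motion '[[[0, 0, 0.01, 0, 0, 0], [0, 0, 0.02, 0, 0, 0], [0, 0, 0.02, 0, 0, 0]]]'

```text
time_s: 16.65
tcp_pos: [0.5255, -0.1701, 0.1891]
ee_rot: [0.191, 3.135, 0.0]
ft_force: [-1.0, 0.4, 5.3]
grip_width: 0.007
gripper_force: 2.5
```

>>> send_rows --motion '[[[0, 0, 0.01, 0, 0, 0], [0, 0, 0.02, 0, 0, 0], [0, 0, 0.02, 0, 0, 0]]]'

```text
time_s: 16.9
tcp_pos: [0.5255, -0.1702, 0.1867]
ee_rot: [0.191, 3.135, 0.0]
ft_force: [-1.1, 0.0, 5.9]
grip_width: 0.002
gripper_force: 2.6
```

>>> send_rows --motion '[[[0, 0, 0.01, 0, 0, 0], [0, 0, 0.02, 0, 0, 0], [0, 0, 0.02, 0, 0, 0]]]'

```text
time_s: 17.15
tcp_pos: [0.5255, -0.1701, 0.1844]
ee_rot: [0.191, 3.135, -0.0]
ft_force: [-0.8, 0.3, 5.1]
grip_width: 0.002
gripper_force: 2.7
```

>>> send_rows --motion '[[[0, 0, 0.01, 0, 0, 0], [0, 0, 0.02, 0, 0, 0], [0, 0, 0.02, 0, 0, 0]]]'

```text
time_s: 17.4
tcp_pos: [0.5256, -0.1701, 0.182]
ee_rot: [0.191, 3.135, 0.0]
ft_force: [-0.8, 0.3, 5.5]
grip_width: 0.007
gripper_force: 2.8
```

>>> send_rows --motion '[[[0, 0, 0.01, 0, 0, 0], [0, 0, 0.02, 0, 0, 0], [0, 0, 0.02, 0, 0, 0]]]'

```text
time_s: 17.65
tcp_pos: [0.5256, -0.1701, 0.1796]
ee_rot: [0.191, 3.135, -0.0]
ft_force: [-1.4, 1.2, 6.2]
grip_width: 0.006
gripper_force: 2.8
```

>>> send_rows --motion '[[[0, 0, 0.01, 0, 0, 0], [0, 0, 0.02, 0, 0, 0], [0, 0, 0.02, 0, 0, 0]]]'

```text
time_s: 17.9
tcp_pos: [0.5255, -0.1702, 0.1772]
ee_rot: [0.191, 3.135, 0.0]
ft_force: [-1.3, 0.3, 6.1]
grip_width: 0.003
gripper_force: 2.9
```

>>> send_rows --motion '[[[0, 0, 0.01, 0, 0, 0], [0, 0, 0.02, 0, 0, 0], [0, 0, 0.02, 0, 0, 0]]]'

```text
time_s: 18.15
tcp_pos: [0.5256, -0.1701, 0.1759]
ee_rot: [0.191, 3.135, 0.001]
ft_force: [-4.2, 2.8, 17.4]
grip_width: 0.007
gripper_force: 8.6
```

The force jumps to 17 N and the motion halts at 0.1759: that is the metering stop. A slight extra press, then hold.

>>> send_rows --motion '[[[0, 0, 0.005, 0, 0, 0], [0, 0, 0.005, 0, 0, 0], [0, 0, 0.005, 0, 0, 0], [0, 0, 0.005, 0, 0, 0], [0, 0, 0.005, 0, 0, 0], [0, 0, 0.005, 0, 0, 0], [0, 0, 0.005, 0, 0, 0], [0, 0, 0.005, 0, 0, 0], [0, 0, 0.005, 0, 0, 0], [0, 0, 0.005, 0, 0, 0], [0, 0, 0.005, 0, 0, 0], [0, 0, 0.005, 0, 0, 0]]]'

```text
time_s: 19.15
tcp_pos: [0.5257, -0.1702, 0.1758]
ee_rot: [0.191, 3.134, 0.001]
ft_force: [-6.7, 2.2, 23.1]
grip_width: 0.007
gripper_force: 11.6
```

>>> send_rows --motion '[[[0, 0, 0, 0, 0, 0], [0, 0, 0, 0, 0, 0], [0, 0, 0, 0, 0, 0], [0, 0, 0, 0, 0, 0], [0, 0, 0, 0, 0, 0], [0, 0, 0, 0, 0, 0]]]'

```text
time_s: 19.65
tcp_pos: [0.5257, -0.1702, 0.1758]
ee_rot: [0.191, 3.134, 0.001]
ft_force: [-6.2, 1.8, 22.9]
grip_width: 0.007
gripper_force: 11.6
```

Held for over a second at 23 N. Now I release gently and rise.

>>> send_rows --motion '[[[0, 0, -0.05, 0, 0, 0], [0, 0, -0.1, 0, 0, 0], [0, 0, -0.15, 0, 0, 0], [0, 0, -0.2, 0, 0, 0], [0, 0, -0.25, 0, 0, 0], [0, 0, -0.3, 0, 0, 0], [0, 0, -0.5, 0, 0, 0], [0, 0, -0.8, 0, 0, 0], [0, 0, -1, 0, 0, 0], [0, 0, -1, 0, 0, 0], [0, 0, -1, 0, 0, 0]]]'

```text
time_s: 20.57
tcp_pos: [0.5258, -0.1702, 0.295]
ee_rot: [0.191, 3.134, -0.0]
ft_force: [-0.0, -0.3, -0.7]
grip_width: 0.006
gripper_force: 0.0
```

```bash
python3 knob.py; python3 - <<'E'
from fit3 import *
im=env.read_camera('scene'); hsv=cv2.cvtColor(im,cv2.COLOR_RGB2HSV); m=cv2.inRange(hsv,(0,110,50),(8,255,255))|cv2.inRange(hsv,(172,110,50),(180,255,255))
n,l,st,cc=cv2.connectedComponentsWithStats(m); print(st[st[:,4]>25].tolist())
E
```

```text
20.5667 [ 0.52575814 -0.17019268  0.29504643] [-0.04100838 -0.29769145 -0.65390318]
wrist red [319.47497805 196.88703541] [287, 165, 66, 66, 3417]
knob_top [318.4, 201.4] 0.93 [ 0.52651174 -0.17090265  0.241     ]
red at .235 [ 0.52459153 -0.16984336  0.235     ] S [ 0.5284843  -0.16841482  0.        ]
[[0, 0, 640, 400, 255724], [236, 169, 17, 13, 175], [409, 264, 10, 9, 73]]
```

>>> send_rows --motion '[[[0.03, 0.25, 0, 0, 0, 0], [0.06, 0.55, 0, 0, 0, 0], [0.1, 0.8, 0, 0, 0, 0], [0.14, 1, 0, 0, 0, 0]]]'

```text
time_s: 21.1
tcp_pos: [0.5227, -0.0465, 0.2927]
ee_rot: [-0.189, -3.134, -0.0]
ft_force: [0.0, -1.1, -0.3]
grip_width: 0.008
gripper_force: 0.0
```

>>> send_rows --motion '[[[0.03, 0.25, 0, 0, 0, 0], [0.06, 0.55, 0, 0, 0, 0], [0.1, 0.8, 0, 0, 0, 0], [0.14, 1, 0, 0, 0, 0]]]'

```text
time_s: 21.43
tcp_pos: [0.5205, 0.0748, 0.2928]
ee_rot: [-0.188, -3.134, 0.0]
ft_force: [-0.9, 0.0, -0.1]
grip_width: 0.004
gripper_force: 0.0
```

>>> send_rows --motion '[[[0.03, 0.25, 0, 0, 0, 0], [0.06, 0.5, 0, 0, 0, 0], [0.1, 0.75, 0.2, 0, 0, 0], [0.12, 0.85, 0.5, 0, 0, 0], [0.12, 0.85, 0.5, 0, 0, 0], [0.12, 0.85, 0.5, 0, 0, 0]]]'

```text
time_s: 21.93
tcp_pos: [0.5177, 0.1749, 0.2319]
ee_rot: [-0.188, -3.131, 0.005]
ft_force: [0.8, -0.3, 0.5]
grip_width: 0.007
gripper_force: 0.0
```

```bash
python3 ang.py; python3 -c "
from fit3 import *
print(go((.5207,.178,.2)))"
```

```text
21.9333 [0.51773555 0.17487622 0.23187793] [ 0.76194736 -0.26706114  0.47007773]
yaw deg -7.312987590800689
('px', [349, 168, 21, 63, 1131], 'centroid', array([0.5392, 0.2109]), 'dir deg', np.float64(172.66), 'ext', np.float64(0.063))
[{'position': [473.9, 163.5], 'confidence': 0.31}]
[-0.003  0.035  0.287]
```

The knob is back up (same scene pixels as at the start) and the lever is still open. I descend on its right side, then push it shut.

>>> send_rows --motion '[[[0, 0, 0.3, 0, 0, 0], [0, 0, 0.6, 0, 0, 0], [0, 0, 0.85, 0, 0, 0], [0, 0, 1, 0, 0, 0], [0, 0, 1, 0, 0, 0]]]'

```text
time_s: 22.45
tcp_pos: [0.5187, 0.1732, 0.1121]
ee_rot: [-0.194, -3.133, 0.003]
ft_force: [-0.6, 0.1, 1.1]
grip_width: 0.001
gripper_force: 0.0
```

>>> send_rows --motion '[[[0, 0, 0.15, 0, 0, 0], [0, 0, 0.3, 0, 0, 0], [0, 0, 0.4, 0, 0, 0], [0, 0, 0.48, 0, 0, 0], [0, 0, 0.48, 0, 0, 0]]]'

```text
time_s: 22.87
tcp_pos: [0.52, 0.1745, 0.0565]
ee_rot: [0.193, 3.135, -0.0]
ft_force: [-0.1, -0.6, 0.7]
grip_width: 0.0
gripper_force: 0.0
```

>>> send_rows --motion '[[[0, 0.03, 0, 0, 0, 0], [0, 0.06, 0, 0, 0, 0], [0, 0.09, 0, 0, 0, 0], [0, 0.09, 0, 0, 0, 0]]]'

```text
time_s: 23.2
tcp_pos: [0.5213, 0.1874, 0.0572]
ee_rot: [0.189, 3.134, 0.002]
ft_force: [-0.0, 0.2, 1.0]
grip_width: 0.005
gripper_force: 0.0
```

>>> send_rows --motion '[[[0, 0.03, 0, 0, 0, 0], [0, 0.06, 0, 0, 0, 0], [0, 0.06, 0, 0, 0, 0]]]'

```text
time_s: 23.45
tcp_pos: [0.5215, 0.1936, 0.0565]
ee_rot: [0.19, 3.136, 0.0]
ft_force: [-0.0, -1.1, 1.2]
grip_width: 0.006
gripper_force: 0.3
```

Contact. Now the mirrored arc back to shut.

>>> send_rows --motion '[[[0.002, 0.044, 0, 0, 0, 0], [0.003, 0.088, 0, 0, 0, 0], [0.002, 0.132, 0, 0, 0, 0], [-0.003, 0.175, 0, 0, 0, 0], [-0.012, 0.22, 0, 0, 0, 0], [-0.024, 0.261, 0, 0, 0, 0], [-0.038, 0.303, 0, 0, 0, 0], [-0.056, 0.343, 0, 0, 0, 0], [-0.075, 0.382, 0, 0, 0, 0], [-0.098, 0.419, 0, 0, 0, 0], [-0.123, 0.455, 0, 0, 0, 0], [-0.151, 0.489, 0, 0, 0, 0]]]'

```text
time_s: 24.45
tcp_pos: [0.5467, 0.2494, 0.0562]
ee_rot: [-0.191, -3.135, 0.0]
ft_force: [-0.8, -2.4, -0.3]
grip_width: 0.005
gripper_force: 1.1
```

>>> send_rows --motion '[[[-0.03, 0.032, 0, 0, 0, 0], [-0.062, 0.062, 0, 0, 0, 0], [-0.097, 0.09, 0, 0, 0, 0], [-0.133, 0.114, 0, 0, 0, 0], [-0.17, 0.137, 0, 0, 0, 0], [-0.21, 0.157, 0, 0, 0, 0], [-0.25, 0.174, 0, 0, 0, 0], [-0.29, 0.19, 0, 0, 0, 0], [-0.334, 0.2, 0, 0, 0, 0], [-0.355, 0.205, 0, 0, 0, 0], [-0.355, 0.205, 0, 0, 0, 0]]]'

```text
time_s: 25.37
tcp_pos: [0.5928, 0.2687, 0.0563]
ee_rot: [0.191, 3.135, 0.001]
ft_force: [-0.9, -0.8, -0.0]
grip_width: 0.005
gripper_force: 0.0
```

```bash
python3 ang.py
```

```text
25.3667 [0.59281437 0.26869369 0.05630045] [-0.89138471 -0.75829084 -0.03530312]
yaw deg -7.312987590800689
('px', [637, 107, 3, 5, 9], 'centroid', array([0.5435, 0.4126]), 'dir deg', np.float64(21.54), 'ext', np.float64(0.001))
[]
```

>>> send_rows --motion '[[[-0.01, 0, 0, 0, 0, 0], [-0.02, 0, 0, 0, 0, 0], [-0.02, 0, 0, 0, 0, 0]]]'

```text
time_s: 25.72
tcp_pos: [0.5941, 0.2688, 0.0564]
ee_rot: [-0.19, -3.136, -0.001]
ft_force: [-1.9, 1.6, 0.6]
grip_width: 0.006
gripper_force: 1.0
```

>>> send_rows --motion '[[[-0.01, 0, 0, 0, 0, 0], [-0.02, 0, 0, 0, 0, 0], [-0.02, 0, 0, 0, 0, 0]]]'

```text
time_s: 25.97
tcp_pos: [0.5968, 0.2682, 0.0564]
ee_rot: [0.191, 3.136, 0.001]
ft_force: [-3.2, 1.0, -0.2]
grip_width: 0.008
gripper_force: 1.1
```

>>> send_rows --motion '[[[-0.01, 0, 0, 0, 0, 0], [-0.02, 0, 0, 0, 0, 0], [-0.02, 0, 0, 0, 0, 0]]]'

```text
time_s: 26.22
tcp_pos: [0.599, 0.2677, 0.0562]
ee_rot: [-0.191, -3.136, -0.0]
ft_force: [-1.7, 2.1, 1.4]
grip_width: 0.002
gripper_force: 1.4
```

>>> send_rows --motion '[[[-0.01, 0, 0, 0, 0, 0], [-0.02, 0, 0, 0, 0, 0], [-0.02, 0, 0, 0, 0, 0]]]'

```text
time_s: 26.47
tcp_pos: [0.5994, 0.2676, 0.0562]
ee_rot: [-0.19, -3.132, 0.001]
ft_force: [-7.8, 3.2, 4.2]
grip_width: 0.008
gripper_force: 4.4
```

The stop is felt. One more press, then back off, lift and check.

>>> send_rows --motion '[[[-0.01, 0, 0, 0, 0, 0], [-0.02, 0, 0, 0, 0, 0], [-0.02, 0, 0, 0, 0, 0]]]'

```text
time_s: 26.72
tcp_pos: [0.5994, 0.2676, 0.0561]
ee_rot: [-0.189, -3.129, 0.002]
ft_force: [-14.3, 4.3, 9.6]
grip_width: 0.006
gripper_force: 7.6
```

>>> send_rows --motion '[[[0.08, 0, 0, 0, 0, 0], [0.2, 0, 0, 0, 0, 0], [0.25, 0, 0, 0, 0, 0], [0.25, 0, -0.3, 0, 0, 0], [0.25, 0, -0.6, 0, 0, 0], [0.25, 0, -1, 0, 0, 0], [0.25, 0, -1, 0, 0, 0]]]'

```text
time_s: 27.3
tcp_pos: [0.5778, 0.271, 0.183]
ee_rot: [0.193, 3.127, 0.007]
ft_force: [1.9, 0.4, 0.0]
grip_width: 0.005
gripper_force: 0.0
```

>>> send_rows --motion '[[[0, 0, -0.3, 0, 0, 0], [0, 0, -0.6, 0, 0, 0], [0, 0, -0.9, 0, 0, 0], [0, 0, -0.9, 0, 0, 0], [0, 0, -0.9, 0, 0, 0]]]'

```text
time_s: 27.72
tcp_pos: [0.5757, 0.2703, 0.2866]
ee_rot: [0.192, 3.131, 0.004]
ft_force: [-0.5, -0.0, -0.8]
grip_width: 0.007
gripper_force: 0.0
```

```bash
python3 ang.py; python3 - <<'E'
from fit3 import *
M,K=P('wrist')
im=env.read_camera('wrist')
hsv=cv2.cvtColor(im,cv2.COLOR_RGB2HSV)
for n,a,b,yb in(('yellow',(20,140,110),(35,255,255),0),('blue',(100,140,60),(125,255,255),0),('green',(60,80,60),(90,255,255),0)):
    m=cv2.inRange(hsv,a,b); m[240:]=0
    k,l,st,c=cv2.connectedComponentsWithStats(m)
    for i in np.argsort(-st[1:,4])[:2]+1:
        if st[i,4]<60: continue
        ys,xs=np.nonzero(l==i); w=np.array([atz(M,K,p,.1025)[:2] for p in zip(xs[::3],ys[::3])]);cc=w.mean(0);v=np.linalg.svd(w-cc)[2][0]
        print(n,st[i].tolist(),cc.round(3),round(np.degrees(np.arctan2(v[1],v[0]))%180,1))
E
```

```text
27.7167 [0.57568131 0.27032213 0.28661979] [-0.52096502 -0.00740144 -0.8357014 ]
yaw deg -7.312987590800689
('px', [296, 198, 55, 16, 838], 'centroid', array([0.6163, 0.2697]), 'dir deg', np.float64(82.23), 'ext', np.float64(0.06))
[]
yellow [297, 201, 55, 16, 856] [0.616 0.27 ] 82.3
yellow [486, 55, 54, 73, 505] [0.513 0.484] 142.0
blue [572, 0, 42, 240, 6427] [0.552 0.567] 0.1
blue [188, 196, 56, 17, 808] [0.596 0.148] 85.3
green [80, 197, 58, 16, 868] [0.582 0.026] 83.1
green [186, 0, 48, 10, 265] [0.392 0.188] 78.2
```

Yellow reads 82.3° (shut is 82.7°). I compare blue and green with their readings in the first wrist picture.

```bash
python3 - <<'E'
from fit3 import *
K=P('wrist')[1]
for f,M in(('w1.png',np.load('Mw.npy')),('w2.png',np.load('Mw2.npy'))):
    hsv=cv2.cvtColor(cv2.imread('pics/'+f),cv2.COLOR_BGR2HSV)
    for n,a,b in(('yellow',(20,140,110),(35,255,255)),('blue',(100,140,60),(125,255,255)),('green',(60,80,60),(90,255,255))):
        m=cv2.inRange(hsv,a,b); m[240:]=0; m[:,420:]=0
        k,l,st,c=cv2.connectedComponentsWithStats(m); i=1+np.argmax(st[1:,4])
        ys,xs=np.nonzero(l==i); w=np.array([atz(M,K,p,.1025)[:2] for p in zip(xs[::3],ys[::3])]);cc=w.mean(0);v=np.linalg.svd(w-cc)[2][0]
        print(f,n,st[i].tolist(),cc.round(3),round(np.degrees(np.arctan2(v[1],v[0]))%180,1))
E
```

```text
w1.png yellow [302, 188, 57, 20, 829] [0.609 0.274] 86.0
w1.png blue [192, 190, 57, 17, 836] [0.594 0.153] 85.9
w1.png green [82, 192, 59, 16, 915] [0.581 0.031] 83.9
w2.png yellow [245, 159, 73, 25, 1492] [0.612 0.271] 86.9
w2.png blue [101, 160, 75, 22, 1450] [0.597 0.149] 85.3
w2.png green [0, 161, 39, 21, 764] [0.585 0.047] 85.7
```

```bash
python3 -c "
from rig import env
print(env.hand_in())"
```

```text
the job is handed in; nothing more can be done
None
```

I opened the yellow lever to its stop, pressed the knob about 33 mm onto its metering stop and held it there for over a second at about 23 N, let it rise fully, swung the yellow lever back to its shut stop, and handed the job in at about 28 s; blue measured unmoved and green was not touched, but I did not re-check the loose items in a final picture.

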